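# Press the hub cap home on a model wheel

## Robot

A 6-joint arm with a two-finger parallel gripper is mounted at the origin on the work surface. World frame = base frame: x ahead of the robot, y to its left, z up, the work surface at z = 0. Lengths are in m, angles in rad, forces in N, time in s.
With the tool pointing down it reaches from about 0.3 to 0.825 m from the base axis. Payload 5.4 kg.
Tool frame: the origin (TCP) lies at the very end of the fingers, on their centre line; the grasp point (between the pads) lies 19 mm behind it; z points along the fingers, y is the line along which they close (so a half turn about z gives the same grasp; the last joint's range is limited). The gripper opens to 92 mm and grips with 3 to 60 N. Pads are 20 mm wide; open, the fingers measure 128 mm over their backs; the gripper's body (75 mm by 189 mm) begins 69 mm behind the grasp point.
Start: joints at [-1.49, 0.158, 1.597, -0, 1.386, -0.21], TCP at [0.165, -0.551, 0.215] pointing down, gripper open.
Joint ranges: [-2.91, 2.91], [-0.94, 2.29], [0.18, 2.7], [-1.29, 4.43], [0.17, 2.64], [-3, 3]. Speed limits (rad/s): [2.57, 2.57, 3.14, 3.14, 3.14, 3.14].

## Interface

Orientations are given as a rotation vector (axis times angle).
In Python, from workcell import bot gives the robot as it stands. Calls block until the motion is done:
- bot.goto(position, orientation): joint-space move of the TCP to a pose.
- bot.line_to(position, rot=None, max_speed=0.15): straight line of the TCP; rot=None keeps the orientation; max_speed is the mean speed in m/s.
- bot.set_joints(angles): joint-space move.
- bot.set_gripper(opening, newtons=None): opening from 0.0 (shut) to 1.0 (fully open); newtons is the grip in N (None keeps the last); returns when the fingers have stopped.
- bot.hold(seconds).
- bot.inverse_kinematics(position, orientation): joint angles nearest the present ones, or None.
- bot.read_camera(name): name is "scene" or "top" or "wrist"; returns a dict with "pixels" (480x640x3 uint8, blue, green, red), "fx", "fy", "cx", "cy" (pixels), "R" (3x3) and "t" (3): a world point X has camera coordinates R X + t. Camera axes: x right, y down, z forward; pixel columns grow to the right and rows downward; lengths in m; the calibration is good to about 2 mm. A picture is of the moment at which its call begins. There is no depth.
A pose or a line that the arm cannot do raises bot.MotionError and nothing moves.
- bot.job_done(): hands the job in; it is judged then, once.
Readings, each from a call of its own:
- bot.current_clock(): time.
- bot.current_joints(): joint angles.
- bot.current_joint_vel(): joint speeds.
- bot.current_effort(): joint torques, N m.
- bot.current_ee_pos(): TCP position.
- bot.current_tool_rot(): TCP orientation.
- bot.current_contact_force(): force on the tool from outside, world axes, zero at the start.
- bot.current_ft_torque(): the same for the moment, N m.
- bot.current_opening(): opening from 0.0 (shut) to 1.0 (fully open).
- bot.current_grip_force(): force on a finger pad.
Only numpy, scipy, OpenCV 4.12 (cv2) and the standard library are available. Lean on these libraries where they do the work, as an engineer would, in place of code of your own. Each camera call takes 0.05 s, during which the arm holds its last target. There are 200 camera calls.

## Task

Lay the wheel with the bright metal hub cap flat in the round nest of the bench press, cap up, and push the slide in under the ram as far as it goes. Then press the ram's knob down by feel - past its light spring until the foot meets the cap, then on against the stiffer press fit until the cap is fully home in the hub, without leaning on it hard enough to crack it - and let the ram come all the way back up. Leave everything else on the bench where it is.

Things in the scene. Friction and masses are not known exactly. Their poses are not given: they have to be found in the camera images.
- wheel_mid (a point): The wheel to work on, a loose wheel of a scale model lying flat on the bench: black rubber tyre of 54 mm outer diameter, 18 mm thick, with a bevelled edge, olive rim, and the only wheel with a bright silvery metal hub cap, on its upper side. 50 g. This point is the wheel's centre, 9 mm above its underside; z up is the cap side. Take it across the tyre from above.
- cap (a joint): How far the hub cap has gone into the wheel's hub, m: 0 = 4 mm proud, 0.004 = fully home (hard stop). It starts 0 to 1.2 mm in. It slides only under about 8 N (press fit) and stays where it is left; more than 22 N between ram and cap cracks it.
- cap_top (a point): Centre of the upper face of the bright hub cap, a disc of 18 mm diameter and 5 mm thick on the wheel's axis. With the cap home this face is 23.5 mm above the wheel's underside, with the cap 4 mm proud 27.5 mm.
- nest (a point): Centre of the floor of the white round nest on the press's aluminium slide, 28 mm above the bench: 57 mm inner, 66 mm outer diameter, rim 4 mm high. Frame: x level, the way the slide is pushed in (away from its black post), y level across, z up. Steel guide bars run along both sides, 36 to 45 mm from the centre line, their tops 2 mm below the nest floor.
- slide_post (a point): Middle of the upright black post that is the slide's handle: 14 mm diameter, 36 mm high, its top 16 mm above this point and 64 mm above the bench; it stands 80 mm in front of the nest's centre (nest frame -x).
- slide (a joint): Position of the slide, m: 0 = fully drawn out to its post side, 0.085 = fully in against its stop, nest centred under the ram. Starts 0 to 15 mm in, which leaves room to load the nest from above; moves with about 2 N and stays where left.
- knob_top (a point): Centre of the flat top of the ram's round black knob, the plunger of the press: 34 mm diameter, top 209 mm above the bench with the ram up. Straight above the nest's centre once the slide is in; 85 mm further in (nest +x) with it fully out. Below it the press's green head, 94 to 156 mm above the bench: a 32 mm bushing round the ram and an arm to a column 62 mm behind, 176 mm high.
- ram (a joint): How far the ram is pressed down, m: 0 = up. A light spring (2 N at first, 0.08 N more per mm) returns it. Its white 14 mm foot, on a threaded stem, is left anywhere from 62 to 78 mm above the bench (ram up), so it lands on the cap after 6 to 24 mm (soft first stop); then the press fit adds about 8 N until the cap is home at 10 to 27 mm (second stop, solid but for the stiff cushion under the knob, 20 N per mm).
- bare_wheel: Bystander: loose wheel of the same tyre and rim, 54 mm diameter, 18 mm thick, but with an open dark hub and no cap. Origin at the centre of its underside.
- road_wheel: Bystander: smaller loose wheel, 38 mm diameter, 15 mm high, black with an olive centre. Origin at the centre of its underside.
- interior: Bystander: half-built vehicle interior, dark floor of 165 x 70 mm with olive seats and walls, 60 mm high. Origin at the centre of its underside, long side along x.
- paint_olive: Bystander: olive paint dropper bottle, 25 mm diameter, 76 mm high. Origin at the centre of its underside.
- paint_grey: Bystander: grey paint dropper bottle, 25 mm diameter, 76 mm high. Origin at the centre of its underside.
- cement: Bystander: square amber glass cement bottle with a green cap, 34 x 34 x 66 mm. Origin at the centre of its underside.
- cutters: Bystander: side cutters with red handles lying flat, 125 mm long, 52 mm wide, 13 mm high. Origin under the pivot end of the handles; jaws to x.
- brush: Bystander: fine paint brush with a red handle lying flat, 168 mm long along x (bristles at +x), 8 mm thick. Origin on its underside near the middle.
There are look-alikes about, which are no part of the job. Leave any orange or purple look-alike of the part that bears wheel_mid alone.

How it is judged:
On the way, in this order (a step that is already met when the one before it is completed fails the run):
1. the wheel lies flat in the nest, cap up, let go (horizontal distance between wheel_mid and nest below 0.004 m and z of wheel_mid in the frame of nest below 0.011 m and angle between wheel_mid's own z axis and vertical below 0.06 rad and contact force between the fingers and wheel below 0.3 N), for 0.2 s.
2. the slide is fully in, with the wheel in the nest (horizontal distance between wheel_mid and nest below 0.004 m and z of wheel_mid in the frame of nest below 0.011 m and angle between wheel_mid's own z axis and vertical below 0.06 rad and value of joint slide above 0.082 m), for 0.2 s.
3. the ram, pressed down on the cap, has driven it home (all of step 2 and value of joint cap above 0.0035 m and value of joint ram above 0.009 m), for 0.1 s.
At the end, for the whole second after the job is handed in: The wheel rests flat in the nest (centre within 4 mm, tilt under 0.06 rad) with the slide fully in (joint above 82 mm), the cap is home (joint above 3.5 of 4 mm), and the ram is back up (joint below 1 mm) (all of step 2 and value of joint cap above 0.0035 m and value of joint ram below 0.001 m and linear speed of wheel below 0.01 m/s); the robot touches nothing.
It fails at once if the cap is cracked: more than 22 N between ram and cap (contact force between ram and wheel above 22 N).
It fails at once if the cap is driven in before the wheel is under the ram (value of joint cap above 0.002 m and not (value of joint slide above 0.082 m)).
It fails at once if another thing on the bench is disturbed (moved over 20 mm) (distance of any of bare_wheel, road_wheel, interior, paint_olive, paint_grey, cement, cutters, brush from where it was at the start of the episode above 0.02 m).
It also fails if it takes over 64 s, if anything falls off the work surface, if the arm or the gripper's body presses on something with over 40 N, if the wrist force passes 120 N, or if a joint passes its speed limit or range.

## Working session

There is one attempt and no reset: what is moved stays moved. The work goes in short steps, each a Python script; the robot and the scene stay as the last script left them, time stands still between calls to the robot, and variables do not carry over. Pictures are saved under pics/ and viewed, at most 10 in all, crops included, and the job is handed in when it is done.

```bash
mkdir -p pics; python3 - <<'E'
from workcell import bot
import cv2,numpy as np
for n in("scene","top"):
    c=bot.read_camera(n);cv2.imwrite(f"pics/{n}.png",c["pixels"])
    np.savez(f"{n}.npz",**c)
    print(n,c["fx"],c["cx"],c["cy"],np.round(c["R"],3).tolist(),np.round(c["t"],3), -c["R"].T@c["t"])
print(bot.current_tool_rot(),bot.current_clock())
E
```

```text
scene 578.7190062062818 319.1385373220624 242.73201017032142 [[-0.76, 0.65, -0.015], [0.501, 0.57, -0.651], [-0.415, -0.502, -0.759]] [ 0.462 -0.161  1.66 ] [1.11991843 0.62593736 1.16167619]
top 479.1177035420715 317.94269273586514 230.53948332763966 [[0.006, -1.0, 0.011], [-0.983, -0.008, -0.181], [0.181, -0.01, -0.983]] [-0.045  0.576  1.117] [ 0.36433213 -0.02935175  1.20356485]
[-3.10676532e+00 -4.55031151e-01 -1.60298056e-04] 0.1
```

View pics/top.png

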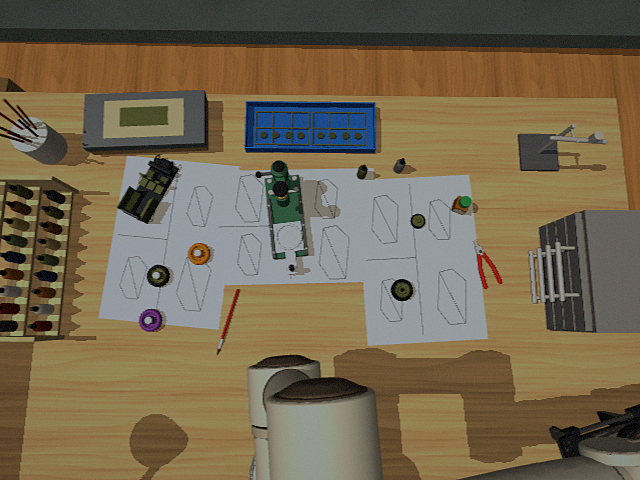

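View pics/scene.png

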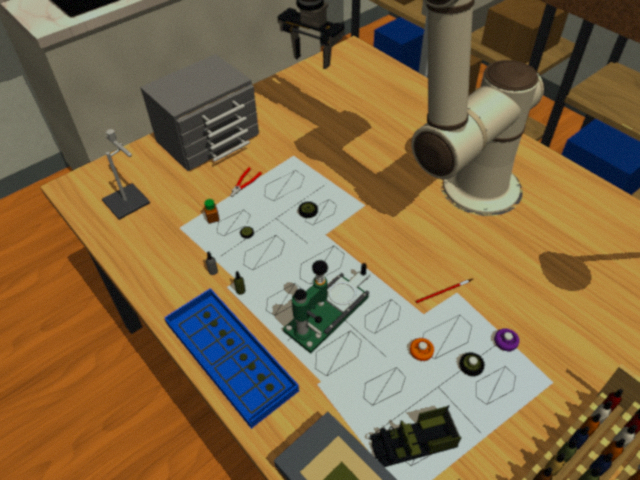

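Top-view candidates: black wheel with bright cap (158,275), orange (200,253), purple (150,320), bare wheel with a dark hub (402,290), road wheel (418,221). By the description I choose (158,275). The post is near (291,268), the nest near (289,237) and the knob near (281,188). I'll check these in a close crop.

```bash
cat > h.py <<'E'
import numpy as np,cv2
def ray(c,u,v,z):
    R,t=c["R"],c["t"];o=-R.T@t
    d=R.T@np.array([(u-c["cx"])/c["fx"],(v-c["cy"])/c["fy"],1]);return o+d*(z-o[2])/d[2]
def proj(c,X):
    p=c["R"]@np.asarray(X,float)+c["t"];return np.array([c["fx"]*p[0]/p[2]+c["cx"],c["fy"]*p[1]/p[2]+c["cy"]])
E
python3 - <<'E'
from h import *
c=np.load("top.npz");im=c["pixels"]
a=cv2.resize(im[225:345,110:230],(480,480),interpolation=cv2.INTER_CUBIC)
b=cv2.resize(im[155:285,230:340],None,fx=480/130,fy=480/130,interpolation=cv2.INTER_CUBIC)[:, :310]
cv2.imwrite("pics/crop.png",np.hstack([a,b]))
print("wheel",ray(c,158,275,.018),"nest",ray(c,289,237,.03),"post",ray(c,291,268,.064),"knob",ray(c,281,188,.209))
E
```

```text
wheel [0.46823591 0.35205647 0.018     ] nest [0.56387055 0.03043667 0.03      ] post [0.48321193 0.02264347 0.064     ] knob [0.63984916 0.04030597 0.209     ]
```

View pics/crop.png

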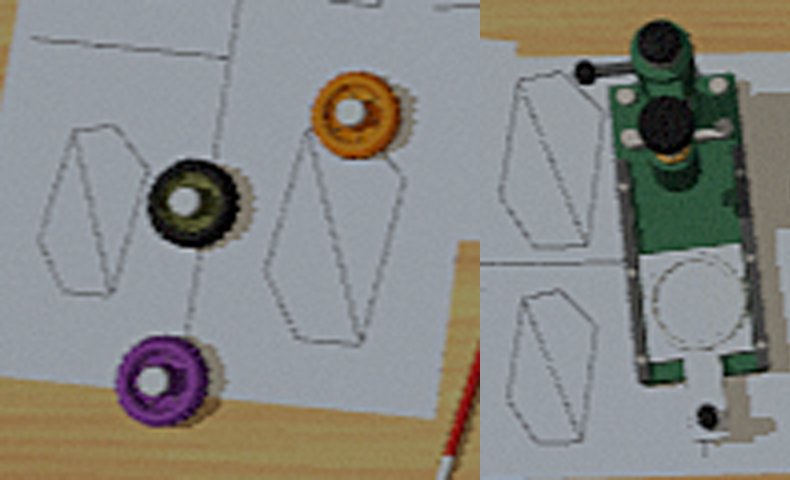

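The crop shows a black tyre, olive rim and bright cap at (158.3,275.8), so the choice stands. The nest is at (289.9,237), the post top at (291.8,267.7) and the knob top at (280.6,188.9). Next is the wrist camera over the wheel and then the nest.

```bash
cat >> h.py <<'E'
from scipy.spatial.transform import Rotation as Ro
def down(deg): return (Ro.from_euler('z',deg,degrees=True)*Ro.from_euler('x',180,degrees=True)).as_rotvec()
E
python3 - <<'E'
from h import *
from workcell import bot
c=np.load("top.npz")
w=ray(c,158.3,275.8,.012);n=ray(c,289.9,237,.031);p=ray(c,291.8,267.7,.064);k=ray(c,280.6,188.9,.209)
print(w,n,p,k,np.degrees(np.arctan2(*(k-p)[1::-1])),np.degrees(np.arctan2(*(n-p)[1::-1])))
pos=bot.current_ee_pos();bot.line_to([pos[0],pos[1],.34],max_speed=.3)
bot.goto([w[0],w[1],.25],down(-35));print(bot.current_joints())
a=bot.read_camera("wrist");np.savez("w1.npz",**a)
bot.goto([n[0]-.03,n[1],.34],down(6));print(bot.current_joints())
b=bot.read_camera("wrist");np.savez("w2.npz",**b)
for q in(a,b):print("cam",-q["R"].T@q["t"],q["fx"],q["R"][2])
cv2.imwrite("pics/w12.png",np.hstack([cv2.resize(q["pixels"],(400,300),interpolation=cv2.INTER_AREA) for q in(a,b)]))
print(bot.current_clock())
E
```

```text
[0.46678754 0.35311452 0.012     ] [0.5637191  0.02815439 0.031     ] [0.48394295 0.02075001 0.064     ] [0.63784711 0.04112197 0.209     ] 7.540285511895174 5.302689572616424
[ 4.40337443e-01  1.63041218e-01  1.52171401e+00 -1.66907499e-04
  1.45669505e+00  2.62286298e+00]
[-1.72796968e-01  1.53841125e-04  1.52095098e+00  3.15295654e-04
  1.62091150e+00  1.29324447e+00]
cam [0.52435487 0.31272395 0.41904727] 401.4430433862535 [-0.20385272  0.1431055  -0.96848587]
cam [0.60317544 0.03612079 0.5086854 ] 401.4430433862535 [-0.248142   -0.02577232 -0.96838078]
5.4083
```

View pics/w12.png

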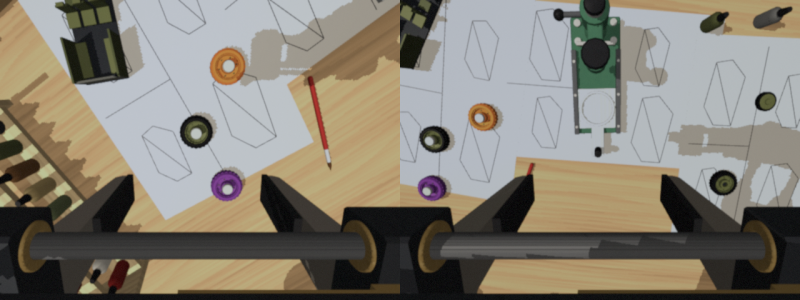

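Left half: the capped wheel is at (313,210) in the full frame, clear of orange and purple. Right half: nest (318,171), post (318,243), knob (315,86). The camera sits on tool +x, so I'll place with the tool turned half round to keep it clear of the ram. Close crops for precise values.

```bash
python3 - <<'E'
from h import *
a=np.load("w1.npz");b=np.load("w2.npz")
A=a["pixels"][170:250,273:353];B=b["pixels"][50:260,255:385]
A2=cv2.resize(A,(400,400),interpolation=cv2.INTER_CUBIC);B2=cv2.resize(B,None,fx=2.857,fy=2.857,interpolation=cv2.INTER_CUBIC)
o=np.zeros((600,400+B2.shape[1],3),np.uint8);o[:400,:400]=A2;o[:B2.shape[0],400:]=B2[:600];cv2.imwrite("pics/c2.png",o);print(o.shape)
m=(A.max(2)<75).astype(np.uint8)
for ct in cv2.findContours(m,cv2.RETR_EXTERNAL,cv2.CHAIN_APPROX_NONE)[0]:
    if len(ct)>40:
        e=cv2.fitEllipse(cv2.convexHull(ct));print(e, ray(a,e[0][0]+273,e[0][1]+170,.010))
E
```

```text
(600, 771, 3)
((40.759124755859375, 40.3209342956543), (51.231422424316406, 51.856441497802734), 18.36505126953125) [0.46844794 0.35397809 0.01      ]
```

View pics/c2.png

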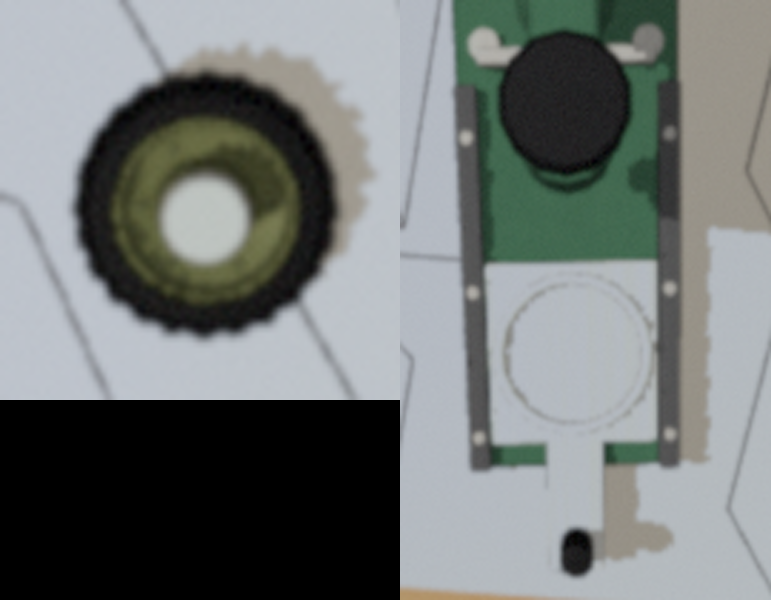

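```bash
python3 - <<'E'
from h import *
b=np.load("w2.npz");
f=lambda x,y,z:ray(b,255+(x-400)/2.857,50+y/2.857,z)
n=f(579,353,.032);p=f(577,561,.064);k=f(565,100,.209)
print(n,p,k,[np.degrees(np.arctan2(*d[1::-1])) for d in(n-p,k-p,k-n)],np.linalg.norm((n-p)[:2]),np.linalg.norm((k-n)[:2]))
# guide bar screws (tops 26mm)
L=f(466,137,.026)-f(479,438,.026);Rr=f(669,132,.026)-f(669,434,.026)
print([np.degrees(np.arctan2(*d[1::-1])) for d in(L,Rr)],(f(473,292,.026)+f(669,288,.026))/2)
E
python3 - <<'E'
from h import *
from workcell import bot
w=[.4682,.3537]
bot.goto([*w,.12],down(-35))
bot.line_to([*w,.006],max_speed=.12)
bot.set_gripper(0.2,12)
print(bot.current_opening(),bot.current_grip_force(),bot.current_ee_pos(),bot.current_contact_force())
bot.line_to([*w,.16],max_speed=.15)
print(bot.current_opening(),bot.current_grip_force(),bot.current_clock())
c=bot.read_camera("wrist");np.savez("w3.npz",**c);cv2.imwrite("pics/w3.png",c["pixels"])
E
```

```text
[0.5660978  0.02968142 0.032     ] [0.48656181 0.02211783 0.064     ] [0.64036199 0.04201227 0.209     ] [np.float64(5.43228640146222), np.float64(7.370426588936294), np.float64(9.427403047559382)] 0.07989482416378103 0.07528093068887376
[np.float64(7.337565414664057), np.float64(7.2466578950247325)] [0.59067458 0.03560767 0.026     ]
0.5785897030519418 12.000105500919744 [0.46824204 0.35372359 0.00608995] [0.87202862 0.73443568 0.89402155]
0.5778154705605945 11.999962266418152 9.825
```

View pics/w3.png

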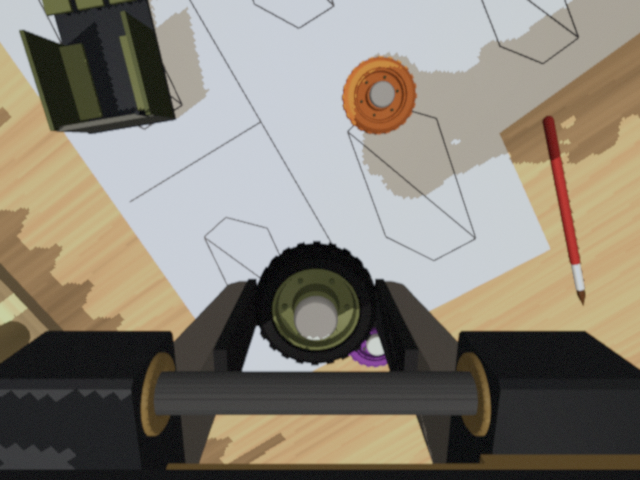

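The wheel is held level at about (316,303) in the wrist view, opening 53 mm. Next is a view of the press with the tool turned half round, so the wrist camera's calibration error cancels between the two views.

```bash
python3 - <<'E'
from h import *
from workcell import bot
w3=np.load("w3.npz");P=np.array([.4682,.3537,.16]);RT=Ro.from_rotvec(down(-35))
im=w3["pixels"][235:372,250:385];m=(im.max(2)<60).astype(np.uint8)
# tyre outline by eye: x 257-376, y 241-364 -> centre
for z in(.163,.168):print("held in tool",RT.inv().apply(ray(w3,316.5,302.5,z)-P))
p=bot.current_ee_pos();bot.line_to([p[0],p[1],.34],max_speed=.3)
bot.goto([.565+.03,.0317+.004,.34],down(187.4));print(bot.current_joints(),bot.current_ee_pos())
b=bot.read_camera("wrist");np.savez("w4.npz",**b)
n=proj(b,[.565,.032,.032]);print(n)
u,v=int(n[0])-65,int(n[1])-105
u=max(u,0);v=max(v,0);B=b["pixels"][v:v+210,u:u+130];print(u,v)
cv2.imwrite("pics/c4.png",cv2.resize(B,None,fx=2.857,fy=2.857,interpolation=cv2.INTER_CUBIC))
print(bot.current_clock())
E
```

```text
held in tool [ 0.00034942  0.00112552 -0.003     ]
held in tool [ 0.00245133  0.00109935 -0.008     ]
[-1.42421612e-01  1.63710545e-01  1.34702554e+00  4.18796778e-05
  1.63088171e+00 -1.84241264e+00] [0.5949954  0.03582214 0.33998965]
[315.13306883 175.27225317]
250 70
14.375
```

View pics/c4.png

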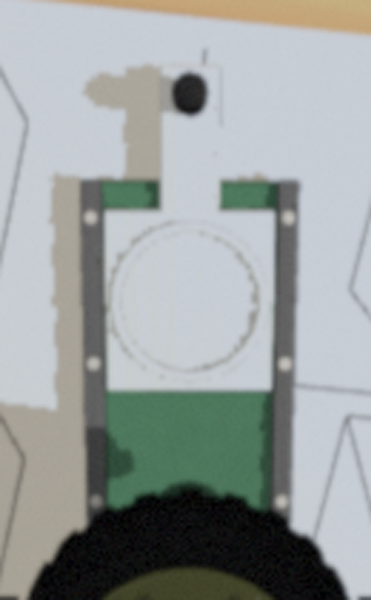

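```bash
python3 - <<'E'
from h import *
b=np.load("w2.npz");d=np.load("w4.npz")
f=lambda x,y,z:ray(b,255+(x-400)/2.857,50+y/2.857,z)
g=lambda x,y,z:ray(d,250+x/2.857,70+y/2.857,z)
al=np.radians(7.35);X=np.array([np.cos(al),np.sin(al),0]);Y=np.array([-X[1],X[0],0])
for nm,a,e in(("nest",f(574,353,.032),g(188.5,300,.032)),("post",f(577,561,.064),g(190,89,.064)),
 ("s1",f(479,438,.026),g(288,217,.026)),("s2",f(669,434,.026),g(91,217,.026)),("s3",f(473,292,.026),g(285,364,.026)),("s4",f(669,288,.026),g(94,364,.026))):
    m=(a+e)/2;print(nm,a[:2],e[:2],"mean",m[:2],"nestframe",m@X,m@Y)
E
```

```text
nest [0.5658816  0.03172323] [0.56456363 0.03294462] mean [0.56522262 0.03233392] nestframe 0.5647147684720955 -0.04024077213728996
post [0.48656181 0.02211783] [0.48594737 0.02314004] mean [0.48625459 0.02262894] nestframe 0.4851540465553922 -0.039763624503328196
s1 [0.52580141 0.06792621] [0.52648137 0.06902047] mean [0.52614139 0.06847334] nestframe 0.5305779857972069 0.0006013603284548581
s2 [ 0.53596848 -0.01188623] [ 0.53692416 -0.01090009] mean [ 0.53644632 -0.01139316] nestframe 0.5305809073616155 -0.07992720021349495
s3 [0.58564664 0.07550598] [0.58627377 0.07689848] mean [0.5859602  0.07620223] nestframe 0.5908940384452444 0.0006141154892270701
s4 [ 0.59570251 -0.00429064] [ 0.59672258 -0.00307507] mean [ 0.59621254 -0.00368286] nestframe 0.590842425160139 -0.0799261560447372
```

```bash
cat >> h.py <<'E'
al=np.radians(7.35);X=np.array([np.cos(al),np.sin(al),0]);Y=np.array([-X[1],X[0],0])
def P(s,l,z): return s*X+(l-.0397)*Y+np.array([0,0,z])
E
python3 - <<'E'
from h import *
from workcell import bot
s=.5654
bot.goto(P(s,0,.2),down(187.35))
bot.line_to(P(s,0,.046),max_speed=.12)
bot.hold(.1);f0=np.array(bot.current_contact_force())
for z in np.arange(.042,.0329,-.001):
    bot.line_to(P(s,0,z),max_speed=.03)
    f=np.array(bot.current_contact_force())-f0;print(round(z,4),f.round(2),f@X)
    if abs(f[2])>4:break
print(bot.current_clock(),bot.current_grip_force())
E
```

```text
0.042 [-1.32 -0.2   0.79] -1.336912102101215
0.041 [-1.26  0.19  0.73] -1.2301611173607734
0.04 [-1.77  0.86  0.08] -1.6506522726316755
0.039 [-1.16  0.48  0.21] -1.0842843633923853
0.038 [-1.33  0.37  0.21] -1.2727684948873745
0.037 [-1.27  0.74  0.14] -1.161395704659075
0.036 [-2.22 -1.16  1.34] -2.352706843446164
0.035 [-1.36  0.05  0.18] -1.3412163534416657
0.034 [-1.09  0.73  1.55] -0.9897958238302187
0.033 [-2.54  1.07  5.54] -2.385141232050349
19.0667 12.000489849597216
```

The wheel met the floor at TCP z=0.034, exactly where a seated wheel should. Releasing and checking.

```bash
python3 - <<'E'
from h import *
from workcell import bot
s=.5654
bot.line_to(P(s,0,.0342),max_speed=.03)
bot.set_gripper(.75);bot.hold(.3)
bot.line_to(P(s,0,.12),max_speed=.15)
bot.line_to(P(s,0,.27),max_speed=.3)
c=bot.read_camera("wrist");np.savez("w5.npz",**c)
n=proj(c,P(.565,0,.04));u,v=int(n[0])-100,int(n[1])-90;u,v=max(u,0),max(v,0);print(u,v,n)
cv2.imwrite("pics/c5.png",cv2.resize(c["pixels"][v:v+180,u:u+200],None,fx=3,fy=3,interpolation=cv2.INTER_CUBIC))
print(bot.current_clock())
E
```

```text
214 123 [314.67545695 213.40223648]
21.475
```

View pics/c5.png

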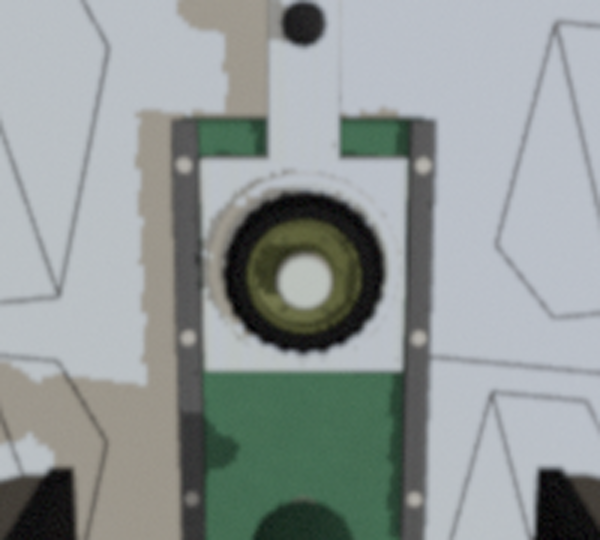

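Wheel sits flat in the nest, cap up, at crop (304,271), concentric with the rim. Now the slide.

```bash
python3 - <<'E'
from h import *
from workcell import bot
bot.set_gripper(0)
bot.goto(P(.438,0,.15),down(187.35))
bot.line_to(P(.438,0,.042),max_speed=.15)
bot.hold(.1);f0=np.array(bot.current_contact_force())
g=lambda:(np.array(bot.current_contact_force())-f0)
bot.line_to(P(.465,0,.042),max_speed=.08);print(g().round(2))
bot.line_to(P(.532,0,.042),max_speed=.06);print(g().round(2))
for s in np.arange(.533,.556,.001):
    bot.line_to(P(s,0,.042),max_speed=.03);bot.hold(.05);f=g()@X;print(round(s,3),round(f,2))
    if abs(f)>8:break
print(bot.current_clock(),bot.current_ee_pos()@X)
E
```

```text
[ 0.16  0.87 -0.15]
[ 0.12  0.45 -0.17]
0.533 -1.48
0.534 -1.36
0.535 -0.78
0.536 -0.71
0.537 -0.91
0.538 -0.42
0.539 -0.81
0.54 -1.39
0.541 -0.87
0.542 -1.7
0.543 -1.08
0.544 -2.64
0.545 -6.87
0.546 -10.51
30.1917 0.5437875586563277
```

```bash
python3 - <<'E'
from h import *
from workcell import bot
bot.line_to(P(.53,0,.042),max_speed=.1)
bot.line_to(P(.53,0,.25),max_speed=.25)
K=.6402
bot.goto(P(K,0,.25),down(187.35))
bot.line_to(P(K,0,.213),max_speed=.12);bot.hold(.15)
rd=lambda:np.mean([bot.current_contact_force()[2] for _ in range(5)])
f0=rd();z=.210;F=0
while z>.172:
    bot.line_to(P(K,0,z),max_speed=.03);bot.hold(.03);F=rd()-f0
    print(round(z,4),round(bot.current_ee_pos()[2],4),round(F,2))
    if F>15:break
    z-=.001 if F<6 else .0005
print(bot.current_clock())
E
```

```text
0.21 0.21 -0.6
0.209 0.2094 1.06
0.208 0.2082 2.71
0.207 0.2071 3.2
0.206 0.2061 2.13
0.205 0.2051 2.05
0.204 0.204 2.41
0.203 0.203 2.36
0.202 0.202 1.88
0.201 0.201 3.06
0.2 0.2 3.53
0.199 0.199 2.28
0.198 0.198 2.4
0.197 0.197 2.49
0.196 0.196 3.12
0.195 0.1957 6.05
0.1945 0.1956 6.91
0.194 0.1955 8.14
0.1935 0.1953 9.3
0.193 0.1949 9.79
0.1925 0.1944 10.85
0.192 0.194 11.09
0.1915 0.1935 10.36
0.191 0.193 10.68
0.1905 0.1925 9.85
0.19 0.192 11.32
0.1895 0.1915 11.34
0.189 0.1914 12.35
0.1885 0.1913 14.48
0.188 0.1912 15.97
41.1083
```

The plateau lasted about 3.7 mm of travel, then the force rose stiffly: the cap is home. Retract and check.

```bash
python3 - <<'E'
from h import *
from workcell import bot
bot.hold(.2);print(bot.current_ee_pos()[2],bot.current_contact_force())
K=.6402
bot.line_to(P(K,0,.215),max_speed=.06)
bot.line_to(P(K,0,.3),max_speed=.2)
bot.goto(P(.50,0,.34),down(7.35));bot.hold(.2)
c=bot.read_camera("wrist");print(proj(c,P(.64,0,.04)))
t=bot.read_camera("scene")
a=cv2.resize(c["pixels"][0:240,200:440],(400,400));b=cv2.resize(t["pixels"][240:360,260:380],(400,400),interpolation=cv2.INTER_CUBIC)
cv2.imwrite("pics/c6.png",np.hstack([a,b]));print(bot.current_clock())
E
```

```text
0.19123452507933628 [-4.68704224  1.23658247 15.47591121]
[315.59765616  74.11953855]
45.375
```

View pics/c6.png

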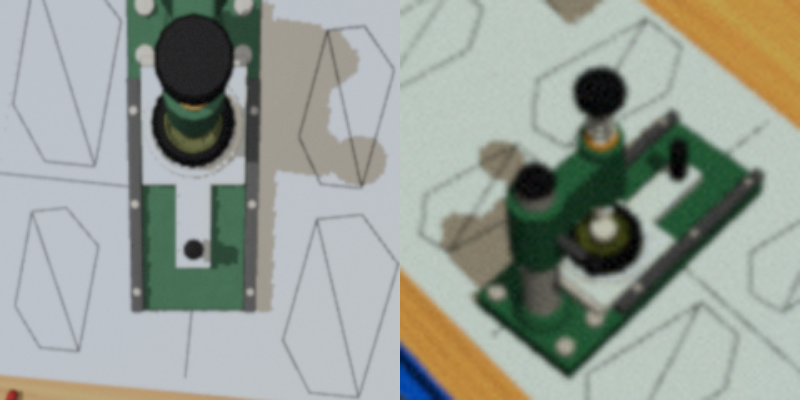

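The left crop shows the slide fully in and the wheel in the nest under the head at (193,120). The right crop shows the knob back up at (600,92) and the foot clear of the wheel. Handing in.

```bash
python3 -c "
from workcell import bot
print(bot.job_done())"
```

```text
the job is handed in; nothing more can be done
None
```

I handed the job in at about 45 s: the capped wheel lies in the nest with the slide against its stop, the cap was pressed home at about 16 N on the knob, and the last pictures show the ram back up; no verdict was returned.

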